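# Clamp the die nozzle onto the clay extruder

## Robot

A 6-joint arm with a two-finger parallel gripper is mounted at the origin on the work surface. World frame = base frame: x ahead of the robot, y to its left, z up, the work surface at z = 0. Lengths are in m, angles in degrees, forces in N, time in s.
With the tool pointing down it reaches from about 0.375 to 0.75 m from the base axis. Payload 9 kg.
Tool frame: the origin (TCP) lies where the fingers leave the gripper's body, on its centre line; the fingertips stand 73 mm ahead of it and the grasp point (between the pads) lies 54 mm ahead of it (robot.tip_reach is the distance from the TCP to the fingertips, in m); z points along the fingers, y is the direction in which the jaws open and shut (so a half turn about z gives the same grasp; the last joint's range is limited). The gripper opens to 85 mm and grips with 20 to 120 N. Pads are 22 mm wide; open, the fingers measure 114 mm over their backs; the gripper's body (76 mm by 85 mm) begins 54 mm behind the grasp point. The pads swing forward as they close: fully open they stand 13 mm farther back than shut.
Start: joints at [-12.473, 5.964, 5.575, 89.605, 0, 77.527], TCP at [0.6, 0, 0.304] pointing down, gripper open.
Joint ranges: [-171.21, 171.21], [-48.23, 106.86], [-62.78, 66.21], [-105.2, 120.99], [-86.42, 89.51], [-180, 180]. Speed limits (degrees/s): [127.2, 127.2, 147.25, 180, 180, 180].

## Interface

Orientations are given as [roll, pitch, yaw] about the fixed x, y, z axes, in that order (R = Rz(yaw) Ry(pitch) Rx(roll)).
In Python, from plant import robot gives the robot as it stands. Calls block until the motion is done:
- robot.move_pose(position, orientation): joint-space move of the TCP to a pose.
- robot.line_to(position, vel=0.15, rotation=None, guard=None): straight line of the TCP; rotation=None keeps the orientation; vel is the mean speed in m/s. With guard (N) it stops when the force on the tool has changed by that much, and returns True; else False.
- robot.goto_joints(angles): joint-space move.
- robot.set_gripper(opening): finger opening in m; the grip force is fixed at half the most; returns when the fingers have stopped.
- robot.pause(seconds).
- robot.ik(position, orientation): joint angles nearest the present ones, or None.
- robot.observe(): the state.
- robot.grab_frame(name): name is "scene" or "side" or "wrist"; returns the picture (400x640x3 uint8, blue, green, red); there is no depth.
- robot.get_calibration(name): a dict with "vertical_fov" (degrees; the focal length in pixels is half the picture's height over the tangent of half this angle, whatever the lens; pixels are square), "cx", "cy" (the principal point, pixels), "rvec" (rotation vector, rad) and "tvec" (3), from world to camera coordinates, as OpenCV has them. Camera axes: x right, y down, z forward; pixel columns grow to the right and rows downward; lengths in m; the calibration is good to about 2 mm. A picture is of the moment at which its call begins: read the wrist's pose just before it. get_calibration takes no time and is no camera call; for the wrist camera it gives the pose at the moment of the call.
A pose or a line that the arm cannot do raises robot.IKError and nothing moves.
- robot.job_done(): hands the job in, once; it reports no verdict.
The state is a dict: "time": time; "q": joint angles; "qvel": joint speeds; "joint_torque": joint torques, N m; "tool_pos": TCP position; "tcp_rot": TCP orientation; "ft_force": force on the tool from outside, world axes, zero at the start; "torque": the same for the moment, N m; "gripper_width": finger opening in m.
Only numpy, scipy, OpenCV 4.12 (cv2) and the standard library are available. Lean on these libraries where they do the work, as an engineer would, in place of code of your own. Each camera call takes 0.05 s, during which the arm holds its last target.

## Task

Fit the die nozzle that lies on the counter back onto the clay extruder: lower its flange into the open lower half of the clamp so that it stands square against the barrel's flange, then swing the hinged upper half of the clamp down over both flanges until it is fully shut. Finally raise the latch lever until it stands fully upright, so that its hooks hold the clamp shut. Leave the pottery and the spare extruder parts around it where they are.

Things in the scene. Friction and masses are not known exactly. Their poses are not given: they have to be found in the camera images.
- nozzle_grip (a point): Loose steel die nozzle, 0.5 kg, 134 mm long, lying level. Point: mid of its straight round tube (diameter 48, y -40 to +46 mm), on the axis, 38 mm above its underside. Axes: y along the tube to the flange, z up as it lies. Flange: diameter 76, bevelled rim, y +64 to +70 mm. Hexagonal die nut at the other end, y -40 to -62 mm, 76 across flats; it lies on a flat.
- nozzle_face (a point): Centre of the nozzle's flat flange face at its open end, on the tube's axis, 70 mm along +y from nozzle_grip; same axes.
- seat (a point): Centre of the flange face at the barrel's end (diameter 76), 100 mm above the counter, where nozzle_face belongs. Axes: y along the level barrel into the machine (the seated nozzle sticks out along -y, its y axis along this y), z up, latch on the -x side, hinge on +x. On the +y side: barrel of diameter 60; hopper at y 141 to 289 mm, top 244 mm above the counter; motor behind.
- clamp_hinge (a point): Hinge pin of the clamp's upper half, parallel to the barrel, 54 mm on the +x side of seat, same height and axes. The clamp ring is a channel, inner diameter 80, outer 92, 24 mm wide, centred on seat; its fixed lower half, open upwards, ends at the axis height. It leaves the nozzle's flange 1.5 mm of room along y and 2 mm around.
- clamp_lip (a point): Middle of the lower half's front lip, 36 mm below seat and 10 mm along its -y, same axes. The lip is bevelled: it guides in a flange lowered from straight above with its face up to 4 mm out along -y of seat (aim 2 mm out).
- clamp_ear (a point): Top of the ear at the free end of the clamp's upper half, moving with it, 120 mm from the hinge: 14 mm wide along the barrel, 32 long (96 to 128 mm from the hinge), 11 thick, its top 13 mm above the axis when shut, with a cross pin 28 mm long. Axes as seat's when shut. While open, the upper half stands up on the +x side of seat, hollow side towards the latch.
- clamp_half (a joint): Opening angle of the clamp's upper half, rad: 0 = fully shut, 1.57 = ear straight above the hinge. Starts at 1.3 to 1.7. A little stiff (0.12 N m): it stays where it is left. It can be pushed over by the outer (back) side of its ear with closed fingers, then pressed down near the ear (the ring's crown is 46 mm above the axis when shut); pressed close to the hinge it jams.
- latch_pivot (a point): Pivot of the latch lever on the lower half of the clamp, parallel to the barrel, 66 mm on the -x side of seat and 10 mm below it (same axes as seat).
- latch_grip (a point): Centre of the black ball knob (diameter 24 mm) at the end of the latch lever, moving with it, 84 mm from the pivot along the lever and 8 mm to the side (-x of seat when upright); the rod below it is 11 mm thick. Axes: z along the lever away from the pivot, y along the barrel. Held by the ball, it turns between the fingers.
- latch_lever (a joint): Angle of the latch lever, rad: 0 = upright, latched, its two hooks over the ear's pin; it grows as the lever is lowered towards -x of seat, 1.57 = level. Starts at 1.1 to 1.6. A little stiff (0.06 N m), stays where it is left. The hooks pass over the pin only when the clamp is shut, and block the clamp if raised first.
- bowl_large: Bystander: round glazed bowl, diameter 104 mm, 55 mm high; origin under its centre.
- bowl_small: Bystander: round glazed bowl, diameter 80 mm, 42 mm high; origin under its centre.
- bud_vase: Bystander: narrow-necked vase, diameter 68 mm, 110 mm high; origin under its centre.
- bull: Bystander: pottery bull figure, 110 mm long, 75 mm high; origin under its centre.
- dish: Bystander: square dish, about 150 mm wide, 20 mm high; origin under its centre.
- spare_nozzle: Bystander: smaller steel nozzle (it does not fit this barrel) standing upright on its flange, diameter 58 mm, 85 mm high; origin under its centre.
- die_plate: Bystander: aluminium die disc lying flat, diameter 56 mm, 8 mm thick; origin under its centre.
- outfeed_rest (a point): Middle of the top of the level outfeed plate under the die end, 60 mm above the counter, 125 mm along -y from seat: 90 mm wide across, 40 mm long along y, same axes as seat. The die nut of the seated nozzle lies on it with one flat down, so the nozzle, let go there, stays level (axis 2 mm below seat). Bed plate below: 130 mm wide, 12 mm high.
Things that resemble listed ones, but are neither listed nor needed, are in the scene too. Leave any blue look-alike of the part that bears nozzle_grip alone.

How it is judged (in metres and radians):
On the way, in this order (a step that is already met when the one before it is completed fails the run):
1. the nozzle's flange stands in the lower half of the clamp against the barrel's flange, the upper half still open (distance between nozzle_face and seat below 0.007 m and angle between the y axis of nozzle_face and the y axis of seat, either way round below 0.12 rad and value of joint clamp_half above 0.5 rad), for 0.2 s.
2. the upper half of the clamp is shut over both flanges (distance between nozzle_face and seat below 0.006 m and angle between the y axis of nozzle_face and the y axis of seat, either way round below 0.08 rad and value of joint clamp_half below 0.06 rad), for 0.2 s.
3. the latch lever is upright (value of joint latch_lever below 0.15 rad and value of joint clamp_half below 0.06 rad), for 0.2 s.
At the end, for the whole second after the job is handed in: The nozzle's flange face is within 6 mm of the barrel's flange face, centre to centre, and in line with it to 0.08 rad; the clamp's upper half is shut (under 0.06 rad) and the latch lever upright (under 0.15 rad) (all of step 3 and distance between nozzle_face and seat below 0.006 m and angle between the y axis of nozzle_face and the y axis of seat, either way round below 0.08 rad); the robot touches nothing.
It fails at once if a piece of pottery or a spare part is pushed away (over 25 mm) or knocked over (distance of any of bowl_large, bowl_small, bud_vase, bull, dish, spare_nozzle, die_plate from where it was at the start of the episode above 0.025 m or angle between any of bud_vase, spare_nozzle, bull's own z axis and vertical above 0.5 rad).
It also fails if it takes over 72 s, if anything falls off the work surface, if the arm or the gripper's body presses on something with over 40 N, if the wrist force passes 120 N, or if a joint passes its speed limit or range.

## Working session

There is one attempt and no reset: what is moved stays moved. The work goes in short steps, each a Python script; the robot and the scene stay as the last script left them, time stands still between calls to the robot, and variables do not carry over. Pictures are saved under pics/ and viewed, and the job is handed in when it is done.

```bash
ls; mkdir -p pics; python3 - <<'E'
from plant import robot
import cv2
for n in ("scene","side","wrist"):
    c=robot.get_calibration(n); print(n,c)
    cv2.imwrite(f"pics/{n}0.png",robot.grab_frame(n))
print(robot.observe())
E
```

```text
pics
scene {'vertical_fov': 50.35250368439498, 'cx': 323.82451891713646, 'cy': 196.49489424562762, 'rvec': array([ 0.76263695,  2.42967441, -1.29901354]), 'tvec': array([ 0.55607547, -0.01710545,  1.31838582])}
side {'vertical_fov': 57.17533938220346, 'cx': 325.38830377805164, 'cy': 195.92647989797354, 'rvec': array([ 2.36296588e+00, -6.32670486e-02, -3.83382578e-04]), 'tvec': array([-0.5656799 ,  0.02670825,  1.12472394])}
wrist {'vertical_fov': 62.35413960623981, 'cx': 330.40400432145736, 'cy': 201.48226142734256, 'rvec': array([-2.87130804e+00, -1.47088404e-03,  1.13020842e-03]), 'tvec': array([-0.59895576, -0.03470511,  0.37851678])}
{'time': 0.15, 'q': array([-1.24737360e+01,  5.99074376e+00,  5.53892404e+00,  8.96029405e+01,
       -7.14294718e-05,  7.75271158e+01]), 'qvel': array([-0.01646921, -0.09120717,  0.06623651,  0.01052983,  0.0180541 ,
       -0.04146268]), 'joint_torque': array([ 3.56894714e-03, -5.57353413e+01,  5.04006886e+01,  1.24952567e-02,
       -2.60494489e-04,  1.42527287e-05]), 'tool_pos': array([5.99838150e-01, 4.03858323e-05, 3.03316720e-01]), 'tcp_rot': array([-1.79946517e+02, -1.17572356e-02,  8.99991428e+01]), 'ft_force': array([ 0.53130033, -0.42193938,  0.1922418 ]), 'torque': array([0.02920421, 0.02676419, 0.06439336]), 'gripper_width': 0.08558957592265219}
```

View pics/scene0.png

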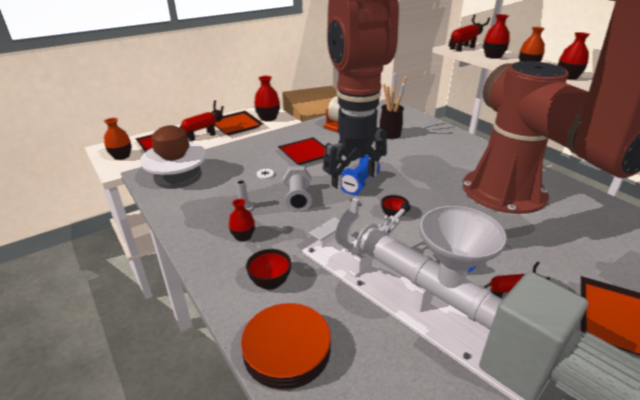

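View pics/side0.png

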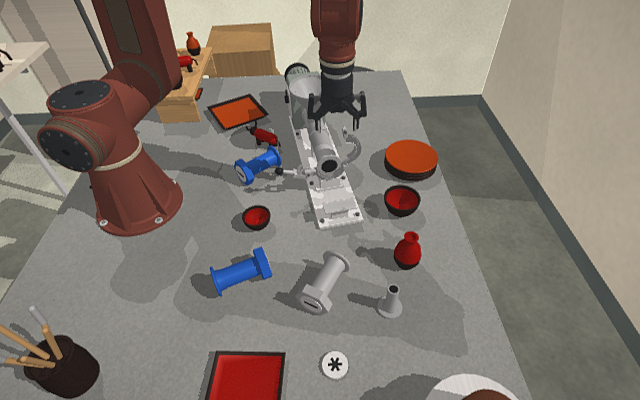

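View pics/wrist0.png

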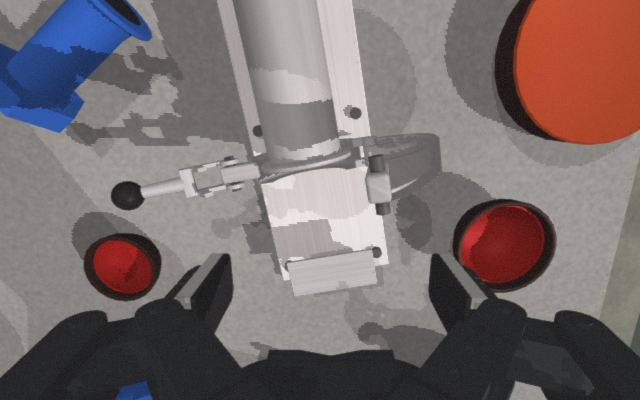

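The images show these candidates for the nozzle (side-camera pixels):
- **Grey nozzle at (322,283):** lying with its hex nut toward the camera and its flange at (338,258). This one fits the description.
- **Blue look-alikes at (242,272) and (260,165):** to be left alone.
- **Small grey spare at (390,300):** stands upright on its flange.

The clamp is at about (315,165) in the wrist view, with the latch knob at (127,195).

```bash
cat > h.py <<'E'
from plant import robot
import cv2, numpy as np
def cal(n):
    c=robot.get_calibration(n); return c
def K(c):
    f=200/np.tan(np.radians(c['vertical_fov'])/2)
    return np.array([[f,0,c['cx']],[0,f,c['cy']],[0,0,1]])
def ray(c,uv):
    R=cv2.Rodrigues(np.array(c['rvec'],float))[0]; t=np.array(c['tvec'])
    return -R.T@t, R.T@np.linalg.inv(K(c))@np.array([uv[0],uv[1],1.])
def onz(c,uv,z):
    o,d=ray(c,uv); return o+d*(z-o[2])/d[2]
def proj(c,P):
    return cv2.projectPoints(np.atleast_2d(np.array(P,float)),np.array(c['rvec']),np.array(c['tvec']),K(c),None)[0][:,0]
def crop(im,name,x0,y0,x1,y1,s):
    o=cv2.resize(im[y0:y1,x0:x1],None,fx=s,fy=s,interpolation=cv2.INTER_CUBIC)
    st=20
    for x in range((x0//st+1)*st,x1,st): 
        cv2.line(o,((x-x0)*s,0),((x-x0)*s,6),(0,255,255),1); cv2.putText(o,str(x),((x-x0)*s-10,16),0,.35,(0,255,255),1)
    for y in range((y0//st+1)*st,y1,st): 
        cv2.line(o,(0,(y-y0)*s),(6,(y-y0)*s),(0,255,255),1); cv2.putText(o,str(y),(8,(y-y0)*s+4),0,.35,(0,255,255),1)
    cv2.imwrite(name,o)
E
python3 - <<'E'
from h import *
im=cv2.imread('pics/wrist0.png'); crop(im,'pics/w0c.png',90,120,450,310,2)
im=cv2.imread('pics/side0.png'); crop(im,'pics/s0c.png',270,230,430,340,5)
c=cal('wrist'); print(ray(c,(320,200)))
c=cal('side')
print('nozzle', onz(c,(322,283),.05), onz(c,(315,300),.038),onz(c,(338,262),.038))
E
```

```text
(array([0.59925766, 0.06815537, 0.37359999]), array([-0.03193916, -0.2627516 , -0.96485871]))
nozzle [ 0.5440064 -0.3351235  0.05     ] [ 0.52610192 -0.37150772  0.038     ] [ 0.58634096 -0.27036796  0.038     ]
```

View pics/w0c.png

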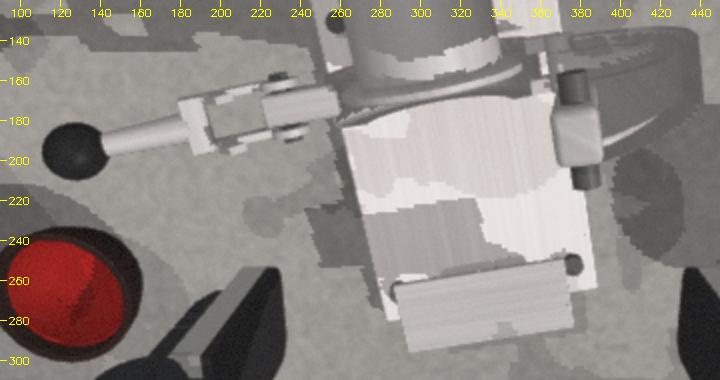

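View pics/s0c.png

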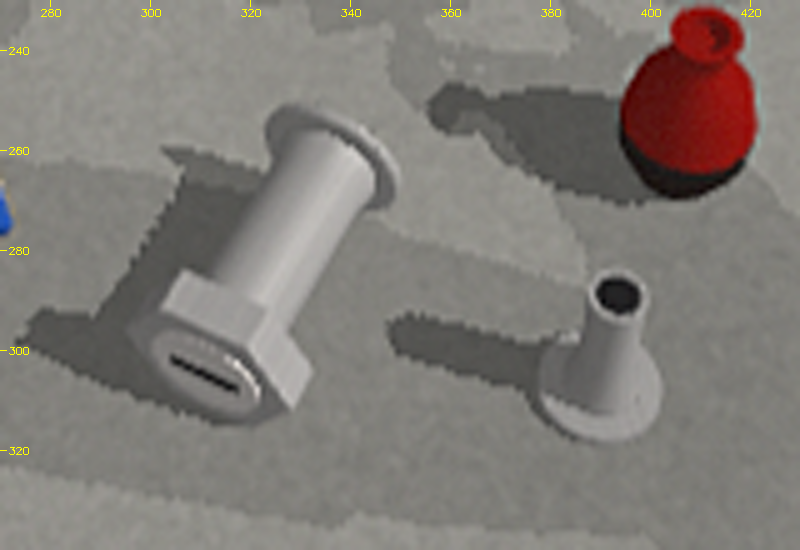

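```bash
python3 - <<'E'
from h import *
import pickle
def snap(n,p,yaw=90):
    robot.move_pose(p,[180,0,yaw]); robot.pause(.15)
    c=cal('wrist'); im=robot.grab_frame('wrist'); cv2.imwrite(f'pics/{n}.png',im); pickle.dump(c,open(f'{n}.pkl','wb'))
c=cal('wrist'); pickle.dump(c,open('wrist0.pkl','wb'))
pickle.dump(cal('side'),open('side.pkl','wb'));pickle.dump(cal('scene'),open('scene.pkl','wb'))
snap('m1',[.60,-.12,.30])
snap('n1',[.55,-.40,.30])
print(robot.observe()['time'])
E
```

```text
2.2
```

View pics/m1.png

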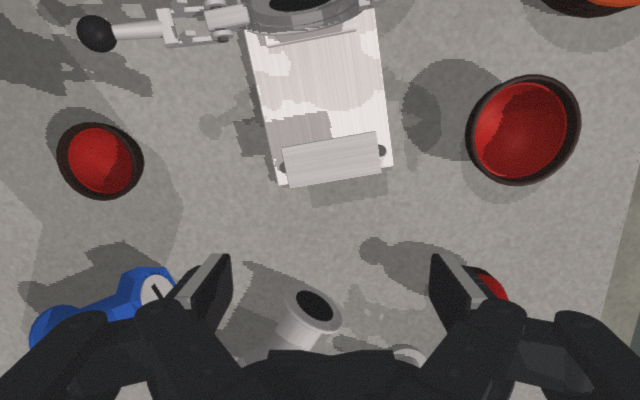

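View pics/n1.png

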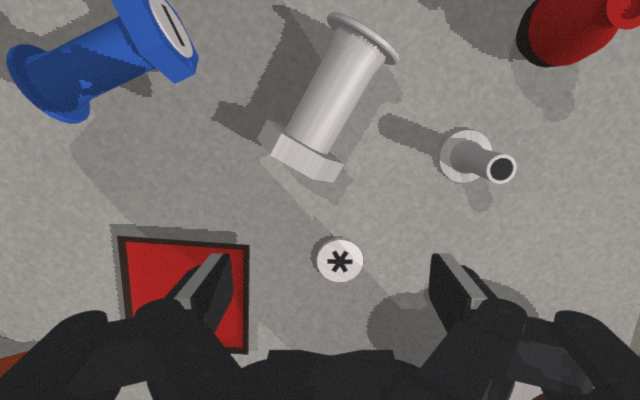

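```bash
python3 - <<'E'
from h import *
crop(cv2.imread('pics/n1.png'),'pics/n1c.png',250,0,410,190,3)
crop(cv2.imread('pics/m1.png'),'pics/m1c.png',70,0,410,195,2)
crop(cv2.imread('pics/side0.png'),'pics/s0d.png',260,100,380,240,4)
E
```

```text
(no output)
```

View pics/n1c.png

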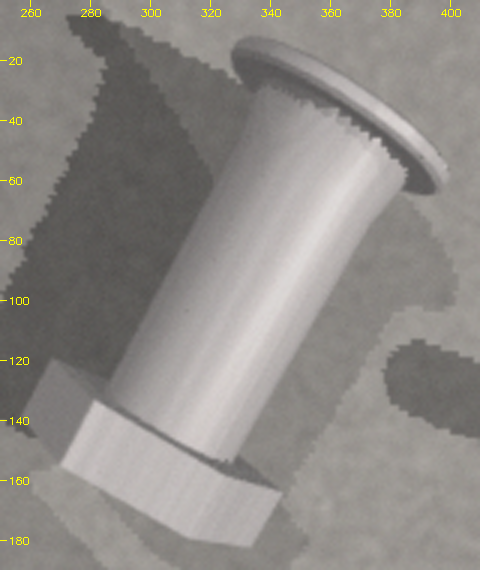

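View pics/m1c.png

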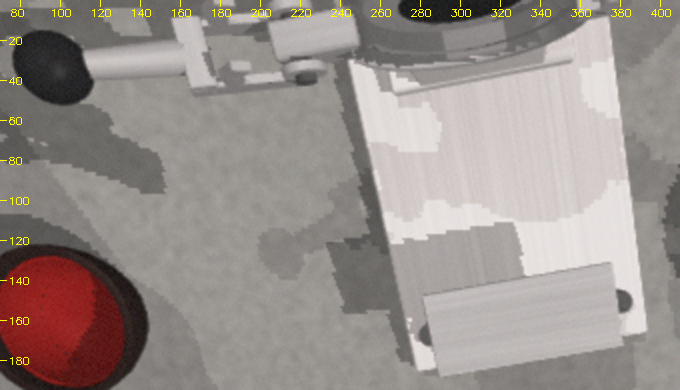

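View pics/s0d.png

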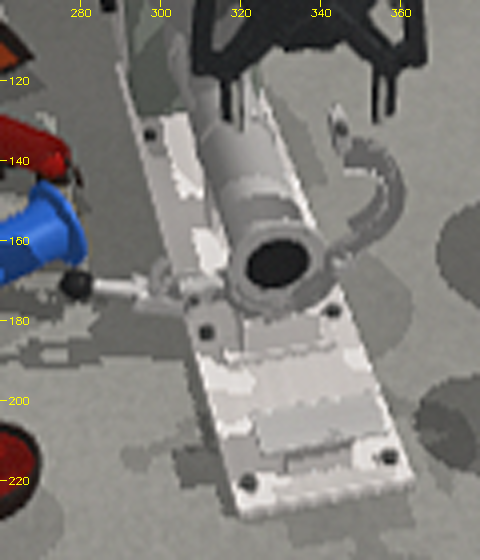

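```bash
cat > fit.py <<'E'
from h import *
import pickle
from scipy.optimize import least_squares
L=lambda n: pickle.load(open(n+'.pkl','rb'))
def T(p,z,P):
    c,s=np.cos(p[2]),np.sin(p[2]); P=np.atleast_2d(np.array(P,float))
    return np.c_[p[0]+c*P[:,0]-s*P[:,1], p[1]+s*P[:,0]+c*P[:,1], z+P[:,2]]
# machine
pl=[[-.045,-.105,-.04],[.045,-.105,-.04],[.045,-.145,-.04],[-.045,-.145,-.04]]
obs={'m1':[(282,148),(375.5,131.5),(382,172.5),(290.5,188.5)]}
def rm(p):
    return np.concatenate([(proj(L(n),T(p,.1,pl))-np.array(o)).ravel() for n,o in obs.items()])
if __name__=='__main__':
    r=least_squares(rm,[.6,.15,.1]); print('seat',r.x,np.degrees(r.x[2])); print(r.fun.reshape(-1,2).round(1))
    w=proj(L('wrist0'),T(r.x,.1,pl)); print('pred wrist0',w.round(1))
    # nozzle
    c=L('n1')
    edge=[(367.3,80),(329.3,150),(315,73.3),(285.7,129.3)]; sg=[1,1,-1,-1]
    nut=[[-.02194,-.040,.038],[-.02194,-.062,.038],[.02194,-.062,.038]]; no=np.array([(282.3,133.3),(270.7,155.7),(313.3,179.3)])
    def rn(p):
        e=[]
        a=np.array([-np.sin(p[2]),np.cos(p[2]),0])
        for uv,s in zip(edge,sg):
            o,d=ray(c,uv); n=np.cross(a,d); n/=np.linalg.norm(n)
            e.append((abs((o-np.array([p[0],p[1],.038]))@n)-.024)*1000)
        return np.r_[e,(proj(c,T(p,.038,nut))-no).ravel()*.7]
    r2=least_squares(rn,[.545,-.33,-.5]); print('noz',r2.x,np.degrees(r2.x[2]),r2.fun.round(1))
    im=cv2.imread('pics/n1.png')
    th=np.linspace(0,2*np.pi,40)
    for y,R,n in ((.07,.038,40),(.064,.038,40),(-.04,.0439,7),(-.062,.0439,7),(0,.024,40),(.046,.024,40)):
        t=np.linspace(0,2*np.pi,n); 
        q=proj(c,T(r2.x,.038,np.c_[R*np.cos(t),y+0*t,R*np.sin(t)]))
        cv2.polylines(im,[(q*16).astype(int)],False,(0,255,0),1,cv2.LINE_AA,4)
    crop(im,'pics/n1o.png',250,0,410,190,3)
    for n in ('m1','wrist0'):
        im=cv2.imread(f'pics/{n}.png'); c=L(n)
        for y,R in ((0,.038),(-.012,.046),(-.012,.04)):
            t=np.linspace(0,2*np.pi,40) if R==.038 else np.linspace(np.pi,2*np.pi,40)
            q=proj(c,T(r.x,.1,np.c_[R*np.cos(t),y+0*t,R*np.sin(t)])); cv2.polylines(im,[(q*16).astype(int)],False,(0,255,0),1,cv2.LINE_AA,4)
        for P in (pl,[[-.065,-.105,-.088],[-.065,.1,-.088]],[[.065,-.105,-.088],[.065,.1,-.088]],[[-.066,-.02,-.01],[-.066,.02,-.01]]):
            q=proj(c,T(r.x,.1,P)); cv2.polylines(im,[(q*16).astype(int)],len(P)>2,(255,0,255),1,cv2.LINE_AA,4)
        crop(im,f'pics/{n}o.png',70,0 if n=='m1' else 110,450,310,2)
E
python3 fit.py
```

```text
seat [0.57917368 0.02601135 0.17786429] 10.190872892115797
[[-1.  -0. ]
 [ 1.1 -0.8]
 [ 0.5  0.5]
 [-0.6  0.6]]
pred wrist0 [[286.4 263.2]
 [372.2 249.1]
 [377.6 283.6]
 [294.3 296.8]]
noz [ 0.54610416 -0.32605101 -0.50298774] -28.819074534122166 [-0.9 -0.5 -1.  -0.3 -0.5  0.2 -0.1 -0.1  0.4 -0.2]
```

View pics/n1o.png

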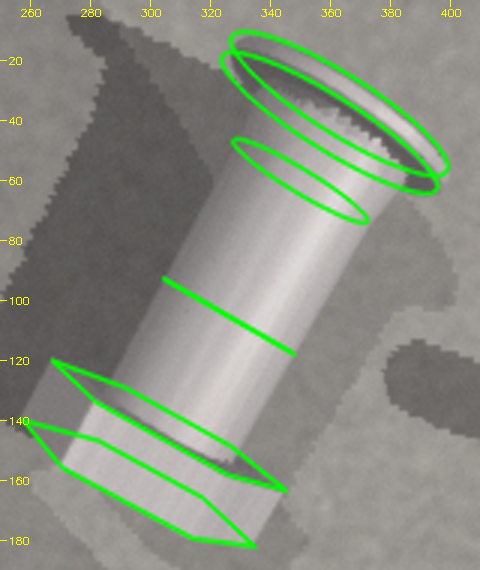

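View pics/m1o.png

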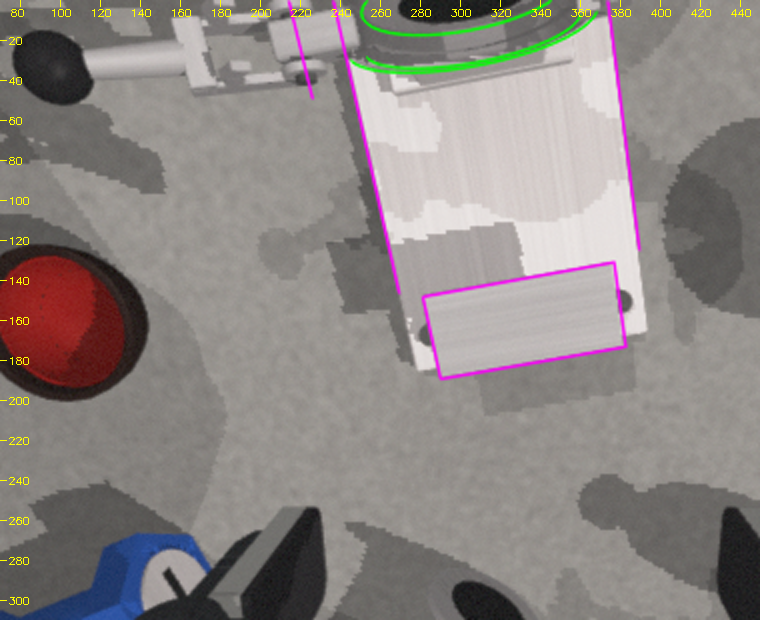

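View pics/wrist0o.png

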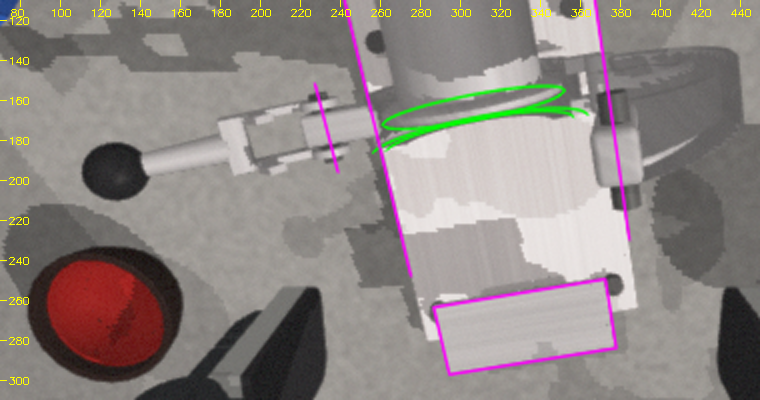

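```bash
python3 - <<'E'
from h import *
crop(cv2.imread('pics/wrist0.png'),'pics/w0d.png',220,0,400,145,4)
crop(cv2.imread('pics/wrist0.png'),'pics/w0e.png',240,130,400,230,5)
E
```

```text
(no output)
```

View pics/w0d.png

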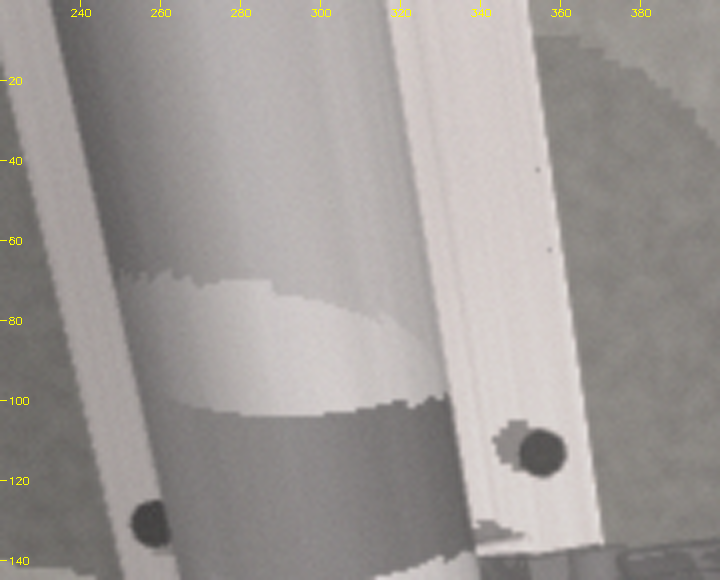

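View pics/w0e.png

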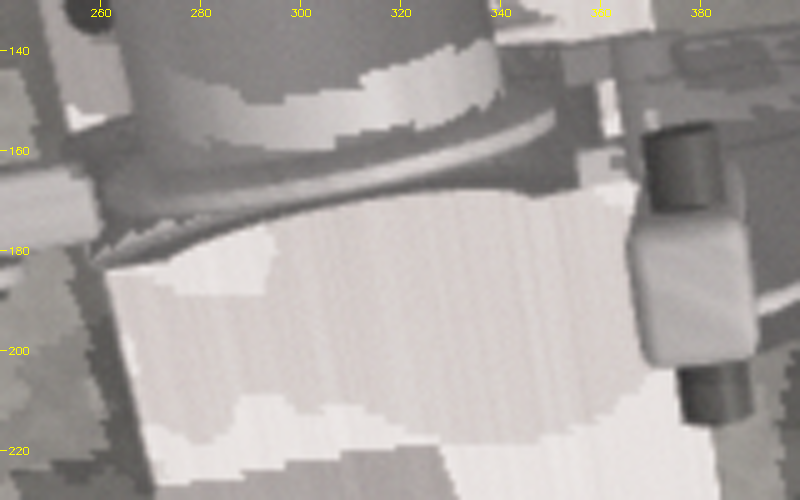

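```bash
cat > fit2.py <<'E'
from fit import *
obs['wrist0']=[(288.5,263.5),(376,251),(377,283),(295,296)]
w=L('wrist0')
bar=[(233,0),(263.75,140),(317,0),(337.5,132.5)]
def cyl(p):
    a=np.array([-np.sin(p[2]),np.cos(p[2]),0]);e=[]
    for uv in bar:
        o,d=ray(w,uv); n=np.cross(a,d); n/=np.linalg.norm(n)
        e.append((abs((o-np.array([p[0],p[1],.1]))@n)-.03)*3000)
    return e
r=least_squares(lambda p:np.r_[rm(p),cyl(p)],[.58,.026,.18],loss='soft_l1')
print('seat',r.x,np.degrees(r.x[2]),r.fun.round(1))
r1=least_squares(lambda p:np.r_[cyl(p)],[.58,.026,.18]);print('cyl only',r1.x,r1.fun)
S=r.x
knob=T(S,.1,[[-.066,0,-.01]])[0]
# clamp angle: ear top centre: at angle th, from hinge; shut: (-.120, 0, +.013)
for th in np.arange(1.2,1.8,.1):
    def P(x,y,z): # hinge-frame shut coords -> open rotated about y; ear goes from -x up
        c,s=np.cos(th),np.sin(th)
        return [.054+ (x*c+z*s), y, (-x*s+z*c)]
    q=proj(w,T(S,.1,[P(-.120,-.014,.0075),P(-.120,.014,.0075),P(-.128,0,.0075)])); print(round(th,1),q.round(0).tolist())
for th in np.arange(1.0,1.7,.1):
    # lever: upright z; lowered toward -x
    c,s=np.cos(th),np.sin(th)
    x,z=-.008,.084
    pt=[[-.066+(x*c-z*s),0,-.01+(x*s+z*c)]]
    # note side offset rotates: -x side -> when lowered becomes downward
    pt=[[-.066+(x*c-z*s),0,-.01+(x*s*1+z*c) if False else -.01+z*c+x*s]]
    print('lev',round(th,1),proj(w,T(S,.1,pt)).round(0).tolist(),proj(L('m1'),T(S,.1,pt)).round(0).tolist())
E
python3 fit2.py
```

```text
seat [0.57954516 0.02596644 0.17461256] 10.004562570107796 [-1.  -0.1  1.2 -0.5  0.4  0.7 -0.7  0.6 -2.1 -0.3 -3.7 -1.7  0.6  0.8
 -0.8  0.8 -0.4  1.5  0.9 -2.5]
cyl only [ 0.58447046 -0.00886104  0.16553194] [ 0.34149493 -0.41058896  0.34476893 -0.41243576]
1.2 [[330.0, 218.0], [320.0, 164.0], [319.0, 197.0]]
1.3 [[354.0, 216.0], [344.0, 161.0], [345.0, 194.0]]
1.4 [[378.0, 214.0], [370.0, 157.0], [373.0, 190.0]]
1.5 [[403.0, 210.0], [396.0, 153.0], [401.0, 186.0]]
1.6 [[427.0, 206.0], [421.0, 148.0], [429.0, 181.0]]
1.7 [[450.0, 201.0], [446.0, 144.0], [456.0, 176.0]]
1.8 [[472.0, 195.0], [468.0, 139.0], [481.0, 170.0]]
lev 1.0 [[124.0, 200.0]] [[91.0, 27.0]]
lev 1.1 [[126.0, 198.0]] [[94.0, 31.0]]
lev 1.2 [[128.0, 196.0]] [[98.0, 34.0]]
lev 1.3 [[132.0, 194.0]] [[103.0, 37.0]]
lev 1.4 [[137.0, 192.0]] [[109.0, 40.0]]
lev 1.5 [[142.0, 190.0]] [[116.0, 42.0]]
lev 1.6 [[147.0, 187.0]] [[123.0, 44.0]]
```

```bash
python3 - <<'E'
from fit import *
N=[.5461,-.3261,-.5030]; S=[.5793,.0260,np.radians(9.9)]
g=T(N,0,[[0,-.015,0]])[0]
ya=90+np.degrees(N[2])
robot.move_pose([g[0],g[1],.20],[180,0,ya])
robot.line_to([g[0],g[1],.091],vel=.12,guard=15)
print(robot.observe()['tool_pos'],robot.observe()['time'])
robot.set_gripper(.04)
o=robot.observe();print(o['gripper_width'],o['tool_pos'],o['ft_force'])
cv2.imwrite('pics/g1.png',robot.grab_frame('side'))
robot.line_to([g[0],g[1],.26],vel=.15)
h=T(S,0,[[0,-.125,0]])[0]
print(robot.ik([h[0],h[1],.26],[180,0,99.9]))
robot.line_to([h[0],h[1],.26],vel=.25,rotation=[180,0,99.9])
robot.line_to([h[0],h[1],.209],vel=.15)
robot.pause(.2)
c=cal('wrist'); pickle.dump(c,open('p1.pkl','wb')); cv2.imwrite('pics/p1.png',robot.grab_frame('wrist')); cv2.imwrite('pics/p1s.png',robot.grab_frame('side'))
o=robot.observe();print(o['tool_pos'],o['tcp_rot'],o['time'],o['gripper_width'],o['ft_force'],o['torque'])
im=cv2.imread('pics/p1s.png'); crop(im,'pics/p1sc.png',240,80,400,240,4)
E
```

```text
[ 0.53934943 -0.33973662  0.09209583] 3.85
0.04656547824999318 [ 0.53924278 -0.33953735  0.09193349] [-0.09540053  0.36028082  5.14999277]
[-21.47965221   7.20295831   2.33908213  85.13612382   0.
  58.62034779]
[ 0.60120885 -0.09730878  0.21003751] [1.79925220e+02 4.57708966e-02 9.99004464e+01] 7.5583 0.04631566745654142 [-0.69332411 -0.71118165 -4.00949242] [-0.00381705  0.01148525 -0.03647959]
```

View pics/p1.png

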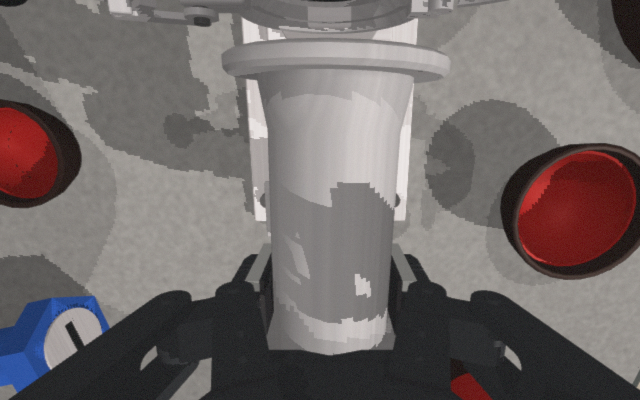

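View pics/p1sc.png

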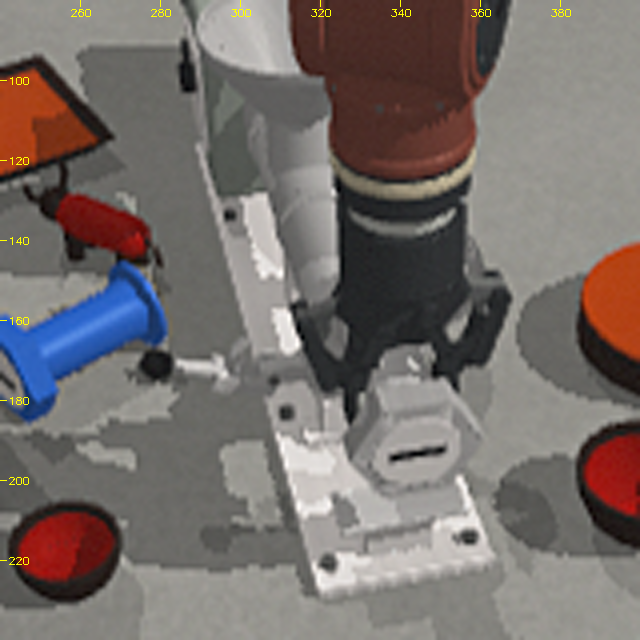

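```bash
python3 - <<'E'
from fit import *
S=[.5793,.0260,np.radians(9.9)]
c=L('p1'); im=cv2.imread('pics/p1.png')
p=[.60121,-.09731,np.radians(9.9)]; p0=T(p,0,[[0,.015,0]])[0]; N=[p0[0],p0[1],p[2]]
t=np.linspace(0,2*np.pi,60)
for y in (.07,.064):
    q=proj(c,T(N,.156,np.c_[.038*np.cos(t),y+0*t,.038*np.sin(t)])); print(y,q[:,0].min(),q[:,0].max(),q[:,1].min(),q[:,1].max()); cv2.polylines(im,[(q*16).astype(int)],False,(0,255,0),1,cv2.LINE_AA,4)
t=np.linspace(np.pi,2*np.pi,60)
for y,R in ((-.012,.046),(-.012,.04),(0,.038)):
    q=proj(c,T(S,.1,np.c_[R*np.cos(t),y+0*t,R*np.sin(t)])); cv2.polylines(im,[(q*16).astype(int)],False,(255,0,255),1,cv2.LINE_AA,4)
crop(cv2.imread('pics/p1.png'),'pics/p1a.png',210,0,470,90,3)
crop(im,'pics/p1b.png',210,0,470,90,3)
a=np.vstack([cv2.imread('pics/p1a.png'),cv2.imread('pics/p1b.png')]);cv2.imwrite('pics/p1ab.png',a)
E
```

```text
0.07 216.93189143818552 445.91311738852113 35.86147994242904 71.22017694005362
0.064 218.6200984670565 444.1419898634925 62.87605007535052 85.00784176334017
```

View pics/p1ab.png

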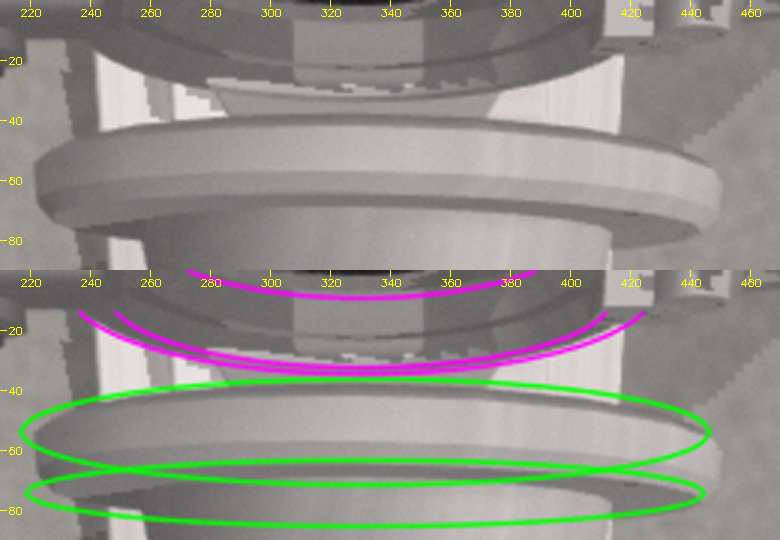

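```bash
python3 - <<'E'
from h import *
im=cv2.imread('pics/p1.png')
a=cv2.resize(im[90:260,255:285],None,fx=6,fy=3,interpolation=cv2.INTER_CUBIC)
b=cv2.resize(im[90:260,380:410],None,fx=6,fy=3,interpolation=cv2.INTER_CUBIC)
c=cv2.resize(im[30:90,210:250],None,fx=6,fy=6,interpolation=cv2.INTER_CUBIC)
d=cv2.resize(im[30:90,420:460],None,fx=6,fy=6,interpolation=cv2.INTER_CUBIC)
crop(im,'pics/x1.png',255,85,415,260,4)
o=np.hstack([c,d]);cv2.imwrite('pics/x2.png',o)
E
```

```text
(no output)
```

View pics/x1.png

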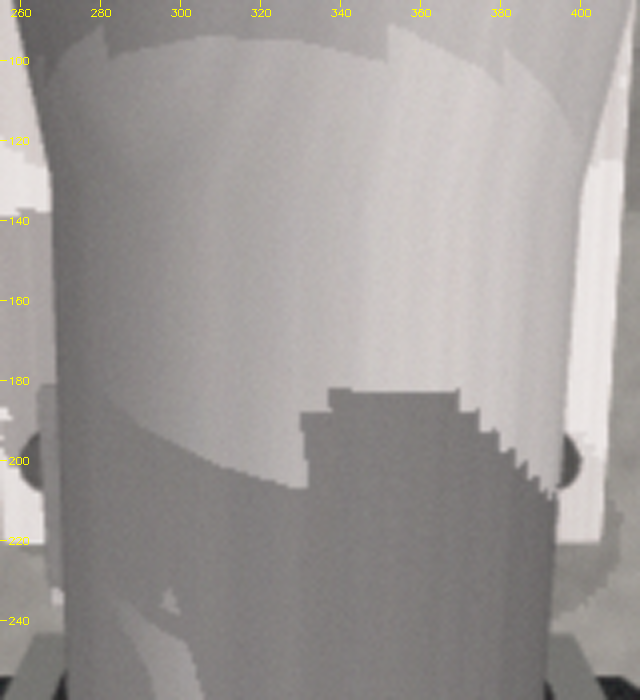

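View pics/x2.png

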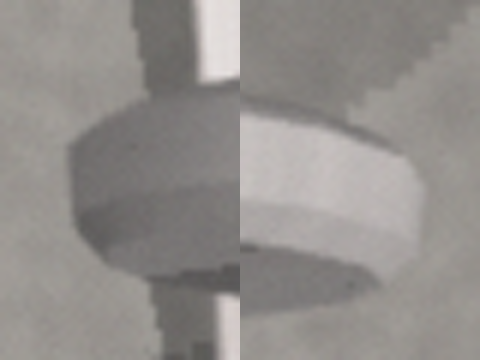

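```bash
python3 - <<'E'
from fit import *
c=L('p1')
edge=[(268,135),(272,250),(399.5,140),(391.5,250)]
for zz in (.154,.156,.158):
    def rn(p):
        a=np.array([-np.sin(p[2]),np.cos(p[2]),0]); e=[]
        for uv in edge:
            o,d=ray(c,uv); n=np.cross(a,d); n/=np.linalg.norm(n)
            e.append((abs((o-np.array([p[0],-.09731,zz]))@n)-.024)*1000)
        # rim mid-width extremes columns at y=+.067+.015 (max dia 76)
        P=T([p[0],-.09731,p[2]],zz,[[-.038,p[1],0],[.038,p[1],0]])
        q=proj(c,P); e+=list((q-np.array([(221.8,61),(450.8,64.5)])).ravel()*.33)
        return np.array(e)
    r=least_squares(rn,[.6,.082,.17]); print(zz,r.x,np.degrees(r.x[2]),r.fun.round(2))
E
```

```text
0.154 [0.60131104 0.08432361 0.15463486] 8.859924699296311 [ 0.54  0.38  0.21  0.26  2.33 -0.36 -2.83 -0.06]
0.156 [0.60128678 0.08402131 0.1546599 ] 8.86135969252367 [ 0.16  0.   -0.18 -0.13  1.77 -0.33 -2.26 -0.01]
0.158 [0.60126265 0.08371757 0.15468489] 8.862791170885714 [-0.23 -0.38 -0.56 -0.52  1.19 -0.29 -1.68  0.04]
```

```bash
python3 - <<'E'
from fit import *
S=[.5793,.0260,np.radians(9.9)]
rot=[180,0,100.9]
h=T(S,0,[[0,-.125,0]])[0]; d=T(S,0,[[0,-.0885,0]])[0]
robot.line_to([h[0],h[1],.208],vel=.1,rotation=rot)
print(robot.line_to([d[0],d[1],.208],vel=.08,guard=12))
robot.pause(.1)
print(robot.line_to([d[0],d[1],.165],vel=.06,guard=12),robot.observe()['tool_pos'],robot.observe()['ft_force'])
pickle.dump(cal('wrist'),open('p2.pkl','wb'));cv2.imwrite('pics/p2.png',robot.grab_frame('wrist'))
im=robot.grab_frame('side');cv2.imwrite('pics/p2s.png',im);crop(im,'pics/p2sc.png',240,80,400,240,4)
o=robot.observe();print(o['tcp_rot'],o['time'])
E
```

```text
False
False [ 0.5946964  -0.06124656  0.16538178] [ 0.38697925 -0.15607625 -4.35049396]
[1.79955341e+02 3.07012314e-02 1.00902030e+02] 9.4833
```

View pics/p2.png

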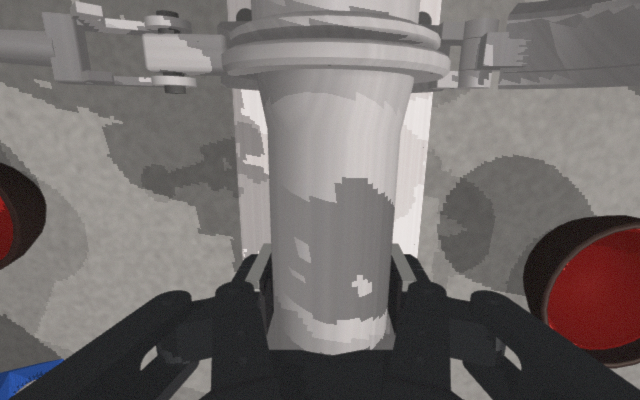

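View pics/p2sc.png

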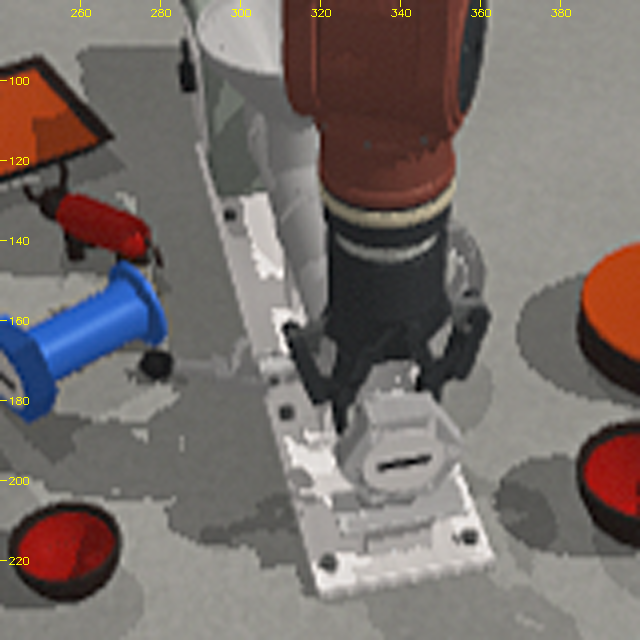

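```bash
python3 - <<'E'
from fit import *
S=[.5793,.0260,np.radians(9.9)]
d=T(S,0,[[0,-.0885,0]])[0]
g=robot.line_to([d[0],d[1],.1515],vel=.03,guard=14)
o=robot.observe();print(g,o['tool_pos'],o['ft_force'],o['torque'],o['time'])
robot.pause(.1)
im=robot.grab_frame('wrist');cv2.imwrite('pics/p3.png',im);pickle.dump(cal('wrist'),open('p3.pkl','wb'))
crop(im,'pics/p3c.png',210,0,470,110,3)
E
```

```text
True [ 0.59453043 -0.0598252   0.1533283 ] [ 1.42217508  5.43539057 -1.4684045 ] [ 0.65882297 -0.37291848 -0.07786266] 9.8917
```

View pics/p3c.png

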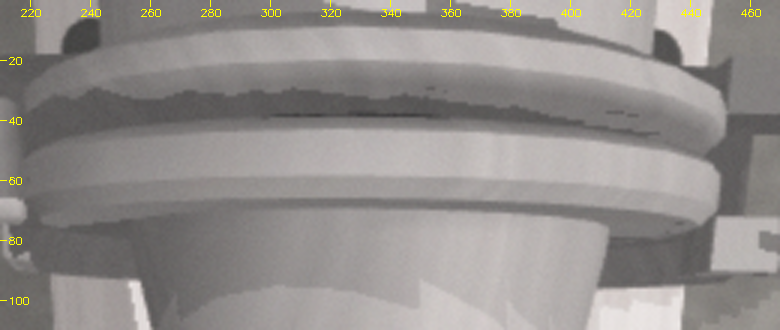

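```bash
python3 - <<'E'
from fit import *
S=[.5793,.0260,np.radians(9.9)]
o=robot.observe()
g=robot.line_to([o['tool_pos'][0],o['tool_pos'][1],.1505],vel=.02,guard=18)
o=robot.observe();print(g,o['tool_pos'],o['ft_force'],o['torque'],o['time'])
robot.set_gripper(.085)
o=robot.observe();print(o['tool_pos'],o['ft_force'],o['gripper_width'])
robot.line_to([o['tool_pos'][0],o['tool_pos'][1],.27],vel=.12)
robot.pause(.15)
im=robot.grab_frame('wrist');cv2.imwrite('pics/p4.png',im);pickle.dump(cal('wrist'),open('p4.pkl','wb'))
im=robot.grab_frame('side');cv2.imwrite('pics/p4s.png',im);crop(im,'pics/p4sc.png',240,80,400,240,4)
print(robot.observe()['time'])
E
```

```text
True [ 0.59475676 -0.05925758  0.1520597 ] [1.13190599 1.36269418 4.95518068] [-0.23337289  0.21178222 -0.15676521] 10.25
[ 0.59410402 -0.05867038  0.15082702] [0.17442183 0.17443606 0.74264887] 0.08539181236269018
12.1083
```

View pics/p4.png

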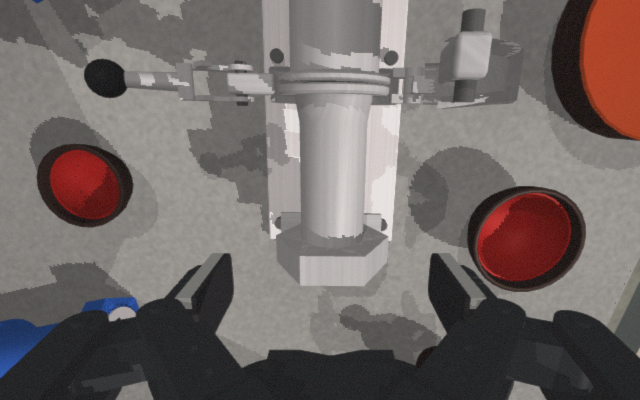

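View pics/p4sc.png

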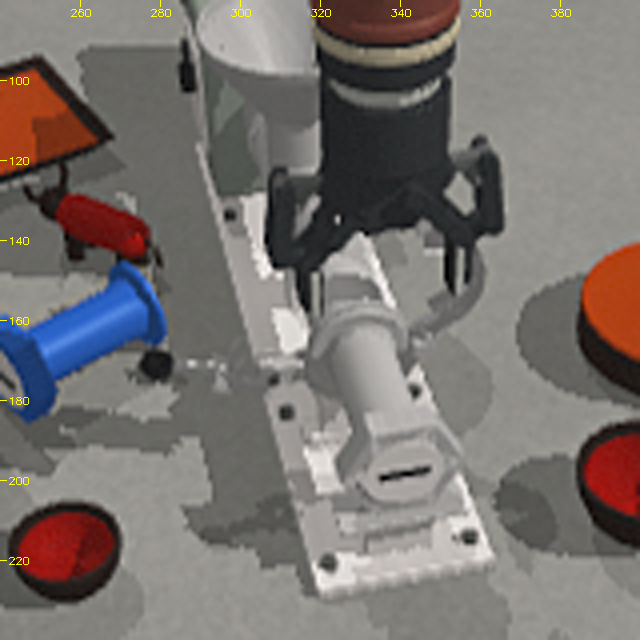

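```bash
python3 - <<'E'
from fit import *
S=[.5793,.0260,np.radians(9.9)]
c=L('p4'); im=cv2.imread('pics/p4.png')
crop(im,'pics/a.png',260,50,410,150,5)
for y,R,n in ((0,.038,40),(-.006,.038,40),(-.110,.0439,7),(-.132,.0439,7)):
    t=np.linspace(0,2*np.pi,n); q=proj(c,T(S,.098,np.c_[R*np.cos(t),y+0*t,R*np.sin(t)])); cv2.polylines(im,[(q*16).astype(int)],False,(0,255,0),1,cv2.LINE_AA,4)
q=proj(c,T(S,.1,[[.054,0,0],[-.066,0,-.01]]))
crop(im,'pics/b.png',200,50,420,300,3)
E
```

```text
(no output)
```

View pics/a.png

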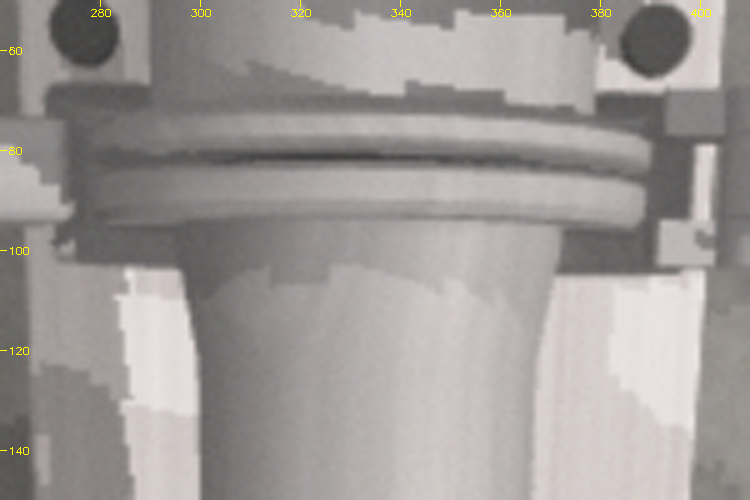

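View pics/b.png

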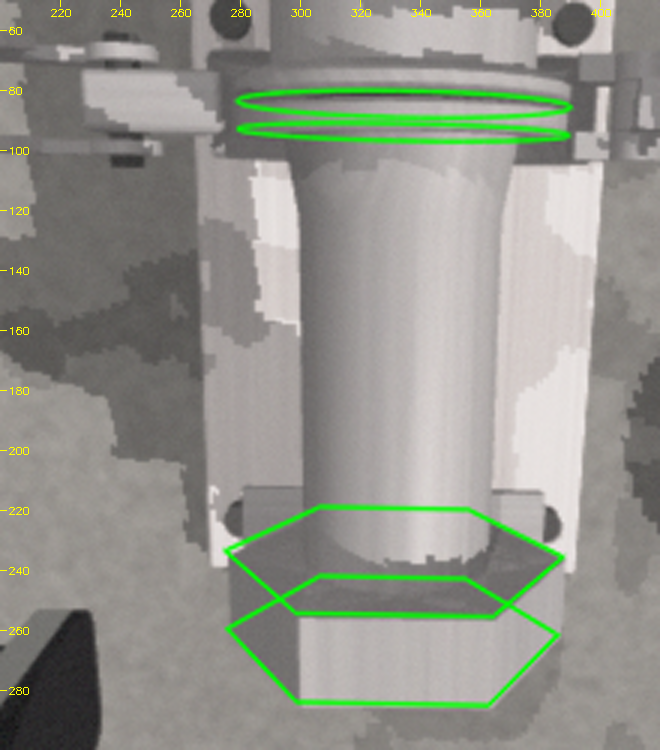

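```bash
cat > clamp1.py <<'E'
from fit import *
S=[.5793,.0260,np.radians(9.9)]
rot=[180,0,99.9]
def tcp(hx,hz,y=0): # finger bottom centre, hinge frame
    return T(S,.1+.073,[[.054+hx,y,hz]])[0]
def C(th,r=.116):
    c,s=np.cos(th),np.sin(th); return np.array([-r*c+.013*s, r*s+.013*c])
if __name__=='__main__':
    print(robot.tip_reach)
    robot.set_gripper(0.0)
    o=robot.observe(); print(o['gripper_width'],o['time'])
    robot.line_to(tcp(.045,.170),vel=.2,rotation=rot)
    c=C(1.41)
    robot.line_to(tcp(.045,c[1]),vel=.15,guard=12)
    for th in (1.41,1.25,1.1,.95,.8,.65,.52):
        c=C(th)
        g=robot.line_to(tcp(c[0]+.0145,c[1]),vel=.08,guard=15)
        o=robot.observe(); print(th,g,o['ft_force'].round(1),round(o['time'],2))
        if g: break
    im=robot.grab_frame('side');cv2.imwrite('pics/c1s.png',im);crop(im,'pics/c1sc.png',240,80,400,240,4)
    im=robot.grab_frame('wrist');cv2.imwrite('pics/c1.png',im)
E
python3 clamp1.py
```

```text
0.0726
-6.459530508714996e-05 12.875
1.41 False [-0.3  0.1  0.2] 14.88
1.25 False [ 0.1 -0.8  0.7] 15.27
1.1 False [-0.8 -0.8  0.6] 15.63
0.95 False [ 0.2 -0.4  0.2] 16.0
0.8 False [-0.1  1.1  0.7] 16.37
0.65 False [-0.2 -0.1  0.7] 16.73
0.52 False [ 0.2 -0.1 -0.2] 17.07
```

View pics/c1sc.png

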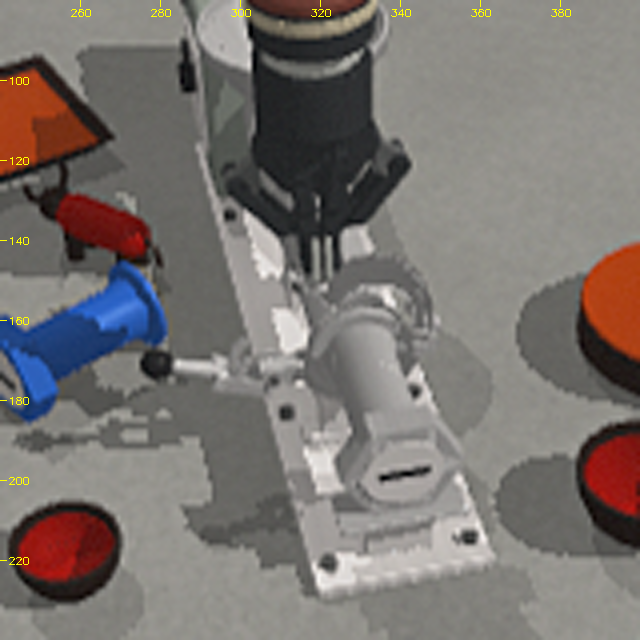

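View pics/c1.png

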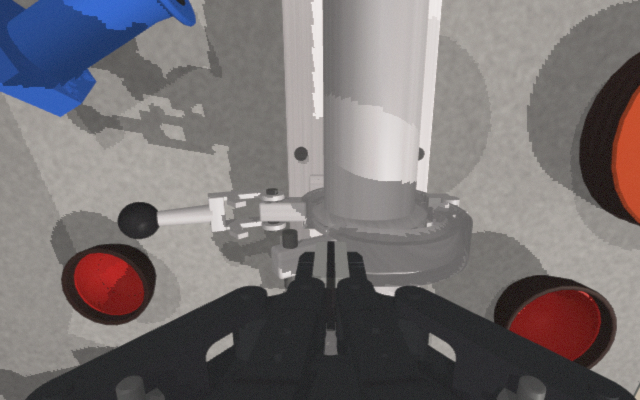

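```bash
python3 - <<'E'
from clamp1 import *
c=C(.52); robot.line_to(tcp(c[0]+.0145,c[1]+.025),vel=.12)
def E(th):
    return C(th,.128)
e=E(.52); robot.line_to(tcp(e[0]+.012,e[1]+.008),vel=.1,guard=12)
for th in (.45,.3,.15,.04):
    e=E(th); g=robot.line_to(tcp(e[0]+.0125,e[1]),vel=.06,guard=15)
    o=robot.observe(); print(th,g,o['ft_force'].round(1),(o['tool_pos'][2]-.073).round(4),round(o['time'],2))
    if g: break
else:
    e=E(0); g=robot.line_to(tcp(e[0]+.0125,e[1]-.006),vel=.02,guard=25)
    o=robot.observe(); print('press',g,o['ft_force'].round(1),(o['tool_pos'][2]-.073).round(4),round(o['time'],2))
robot.pause(.25); o=robot.observe(); print(o['ft_force'],o['tool_pos'][2]-.073)
im=robot.grab_frame('side');cv2.imwrite('pics/c2s.png',im);crop(im,'pics/c2sc.png',240,80,400,240,4)
im=robot.grab_frame('wrist');cv2.imwrite('pics/c2.png',im)
E
```

```text
0.45 False [-0.2 -0.3 -0.3] 0.1669 18.27
0.3 False [0.2 0.9 0.6] 0.1501 18.74
0.15 False [ 0.2 -0.5  0.4] 0.1316 19.22
0.04 False [-0.1  0.4  0. ] 0.1175 19.6
press True [-3.6  0.6  9.8] 0.1124 20.04
[-3.89531908  1.00467945 11.02609669] 0.112344610116739
```

View pics/c2sc.png

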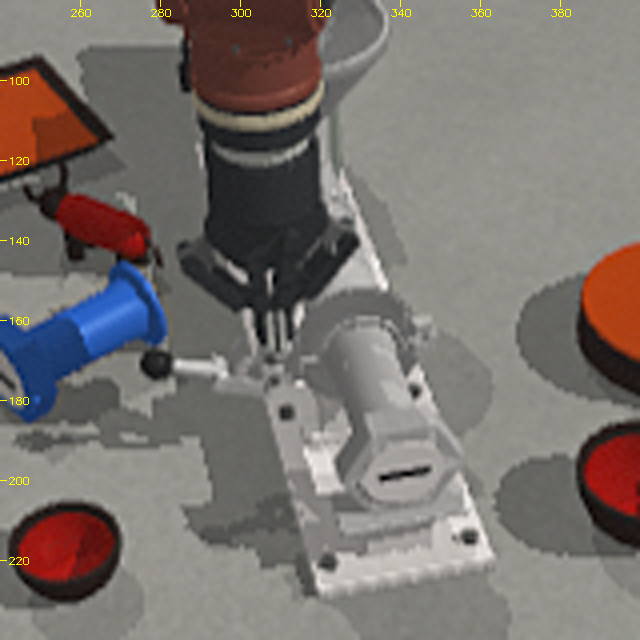

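View pics/c2.png

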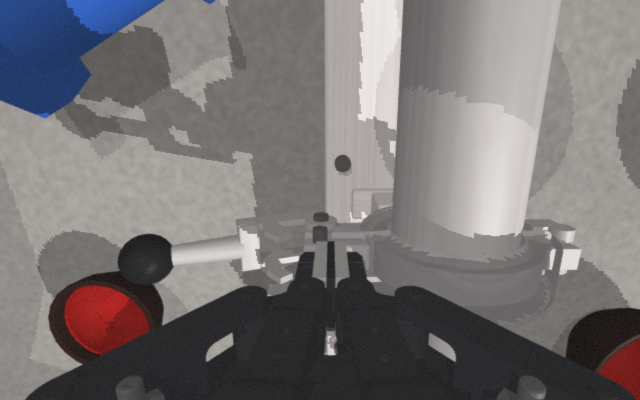

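```bash
cat > lev.py <<'E'
from fit import *
S=[.5793,.0260,np.radians(9.9)]
def knob(th):
    c,s=np.cos(th),np.sin(th); x,z=-.008,.084
    return T(S,.1,[[-.066+x*c-z*s,0,-.01+z*c+x*s]])[0]
E
python3 - <<'E'
from lev import *
from scipy.optimize import minimize_scalar
for n,uv in (('wrist0',(127.5,195.5)),('m1',(97,33.5)),('p4',(105.5,78))):
    f=lambda th:np.linalg.norm(proj(L(n),[knob(th)])[0]-uv)
    r=minimize_scalar(f,bounds=(1,1.7),method='bounded');print(n,r.x,r.fun,proj(L(n),[knob(r.x)]))
print(knob(1.17),robot.ik(knob(1.17)+[0,0,.054],[180,0,189.9]),robot.observe()['q'])
E
```

```text
wrist0 1.1895994107892733 0.41594158858844754 [[127.72703189 195.84851675]]
m1 1.1928540178555462 0.07551431142382638 [[97.0428273  33.43780488]]
p4 1.1697228796290267 0.14176595978453801 [[105.46308177  78.13687451]]
[0.43501669 0.00081853 0.11540674] [-17.22485284 -23.23429123 -34.9527428   78.28154842   0.
 -27.12485284] [-1.27414637e+01 -7.62671655e+00 -2.02239394e+01  7.72996386e+01
 -1.24614406e-02  6.73494778e+01]
```

```bash
python3 - <<'E'
from lev import *
o=robot.observe(); p=o['tool_pos']
robot.line_to([p[0],p[1],.29],vel=.15)
k=knob(1.18); rot=[180,0,189.9]
robot.line_to([k[0],k[1],.29],vel=.15,rotation=rot)
robot.set_gripper(.06)
robot.pause(.1)
im=robot.grab_frame('wrist');cv2.imwrite('pics/l0.png',im)
im=robot.grab_frame('side');cv2.imwrite('pics/l0s.png',im);crop(im,'pics/l0sc.png',240,80,400,240,4)
print(robot.observe()['time'],robot.observe()['gripper_width'])
E
```

```text
23.7667 0.060092217167473615
```

View pics/l0.png

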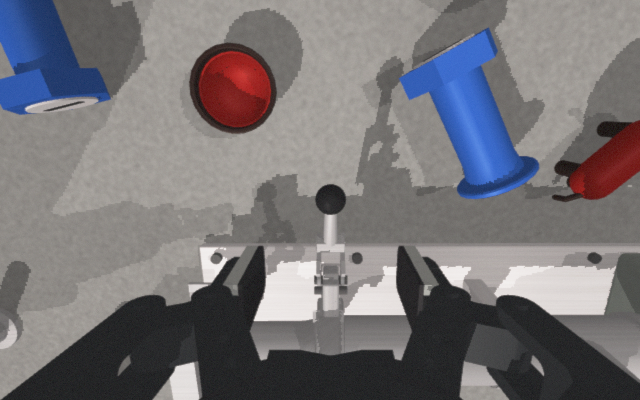

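View pics/l0sc.png

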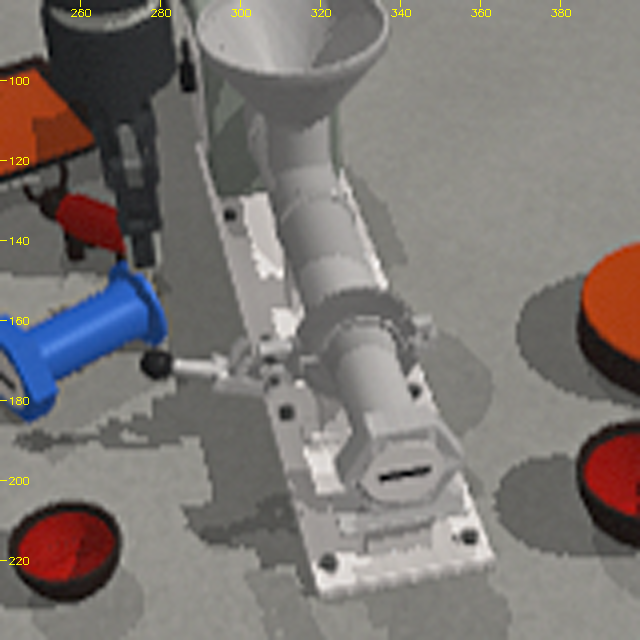

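```bash
python3 - <<'E'
from lev import *
rot=[180,0,189.9]; off=np.array([0,0,.054])
print(robot.line_to(knob(1.18)+off,vel=.12,guard=12))
robot.set_gripper(.018)
o=robot.observe();print(o['gripper_width'],o['ft_force'],o['time'],o['tool_pos'])
d=o['tool_pos']-knob(1.18)
for th in (1.0,.8,.6,.4,.2):
    g=robot.line_to(knob(th)+off,vel=.05,guard=25)
    o=robot.observe();print(th,g,o['ft_force'].round(1),o['gripper_width'].round(4),round(o['time'],2))
    if g: break
im=robot.grab_frame('side');cv2.imwrite('pics/l1s.png',im);crop(im,'pics/l1sc.png',240,80,400,240,4)
E
```

```text
False
0.020757456127580436 [ 0.36339324 -0.83470467  0.03268431] 25.375 [0.43489199 0.00067882 0.16878014]Traceback (most recent call last):
  File "<stdin>", line 9, in <module>
AttributeError: 'float' object has no attribute 'round'
```

```bash
python3 - <<'E'
from lev import *
off=np.array([0,0,.054])
for th in (1.0,.8,.6,.4,.2):
    g=robot.line_to(knob(th)+off,vel=.05,guard=25)
    o=robot.observe();print(th,g,o['ft_force'].round(1),round(o['gripper_width'],4),round(o['time'],2))
    if g: break
im=robot.grab_frame('side');cv2.imwrite('pics/l1s.png',im);crop(im,'pics/l1sc.png',240,80,400,240,4)
E
```

```text
1.0 False [ 1.8 -1.1 -3.6] 0.0209 26.07
0.8 False [ 3.4 -1.5 -2.9] 0.0205 26.56
0.6 False [ 5.2 -0.6 -2.2] 0.0182 27.04
0.4 False [-0.1  0.4  0.1] 0.0178 27.52
0.2 False [ 0.  -0.  -0.5] 0.0181 28.01
```

View pics/l1sc.png

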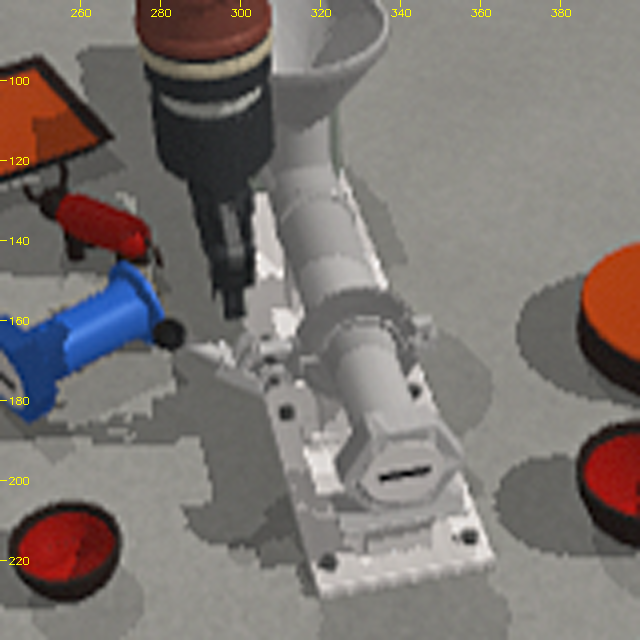

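```bash
python3 - <<'E'
from lev import *
from scipy.optimize import minimize_scalar
uv=(282.8,163.2)
r=minimize_scalar(lambda th:np.linalg.norm(proj(L('side'),[knob(th)])[0]-uv),bounds=(0,1.5),method='bounded');print(r.x,r.fun)
th0=r.x
ex=np.array([np.cos(S[2]),np.sin(S[2]),0])
def tipat(th,gap=0,drop=.016):  # tcp so that finger +x face touches ball
    k=knob(th); k=k-ex*(.012+.011+gap); k[2]+=-drop+.0726; return k
o=robot.observe();p=o['tool_pos']
up=np.array([p[0],p[1],.29]); robot.line_to(up,vel=.15)
robot.set_gripper(0)
a=tipat(th0,.03); 
robot.line_to([a[0],a[1],.29],vel=.2)
robot.line_to(a,vel=.15,guard=12)
for th in (th0,.5,.3,.1,-.03):
    g=robot.line_to(tipat(th),vel=.06,guard=20)
    o=robot.observe();print(round(th,2),g,o['ft_force'].round(1),round(o['time'],2))
    if g: break
im=robot.grab_frame('side');cv2.imwrite('pics/l2s.png',im);crop(im,'pics/l2sc.png',240,80,400,240,4)
E
```

```text
0.8497879038446674 0.828014087304543
0.85 True [-4.8 -2.4  3.3] 30.89
```

View pics/l2sc.png

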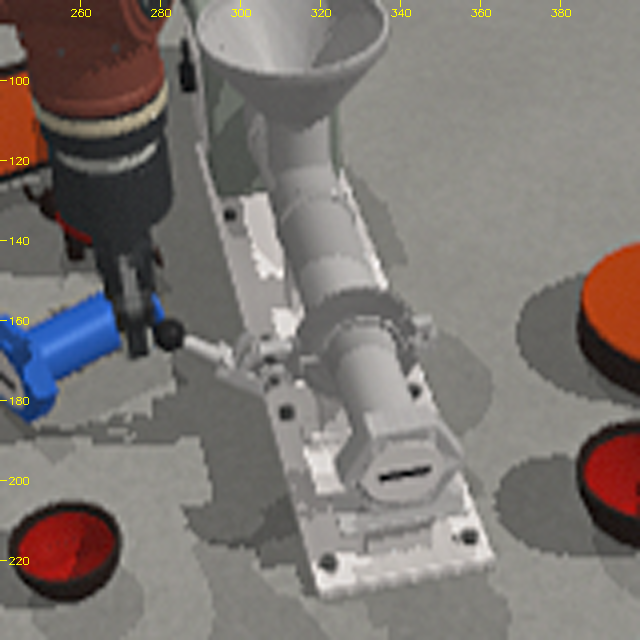

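```bash
python3 - <<'E'
from lev import *
ex=np.array([np.cos(S[2]),np.sin(S[2]),0])
def tipat(th,gap=0,drop=.016):
    k=knob(th); k=k-ex*(.012+.011+gap); k[2]+=-drop+.0726; return k
print(robot.observe()['tool_pos']-tipat(.85),robot.observe()['gripper_width'])
for th in (.75,.5,.3,.1,-.03):
    g=robot.line_to(tipat(th),vel=.035,guard=25)
    o=robot.observe();print(round(th,2),g,o['ft_force'].round(1),round(o['time'],2),(o['tool_pos']-tipat(th)).round(4))
    if g: break
im=robot.grab_frame('side');cv2.imwrite('pics/l3s.png',im);crop(im,'pics/l3sc.png',240,80,400,240,4)
E
```

```text
[-0.00121067 -0.00041071  0.00030229] 0.00022577168863057023
0.75 False [-15.3  -4.4  11.3] 31.37 [-0.0013 -0.0004  0.0009]
0.5 False [ 0.3  0.2 -0.3] 32.12 [ 0.0002  0.0001 -0.0001]
0.3 False [ 0.1 -0.2 -1.2] 32.75 [ 0.0002  0.     -0.0001]
0.1 False [-0.2 -0.6 -0.4] 33.38 [ 0.0001  0.0001 -0.0001]
-0.03 False [-10.7  -2.6   6. ] 33.85 [-0.0011 -0.0001 -0.0002]
```

View pics/l3sc.png

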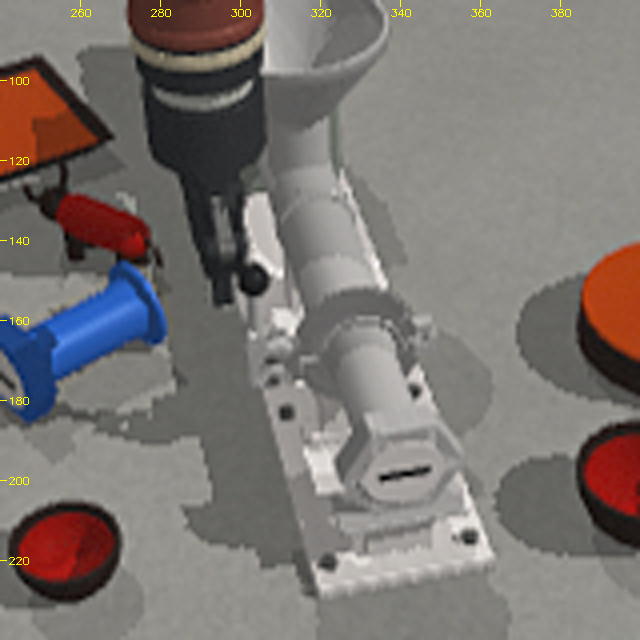

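```bash
python3 - <<'E'
from lev import *
from scipy.optimize import minimize_scalar
ex=np.array([np.cos(S[2]),np.sin(S[2]),0]); ey=np.array([-ex[1],ex[0],0])
robot.pause(.25)
p=robot.observe()['tool_pos']
q=p-ex*.05; robot.line_to(q,vel=.1)
robot.line_to([q[0],q[1],.30],vel=.15)
v=T(S,0,[[-.03,-.09,0]])[0]
robot.line_to([v[0],v[1],.30],vel=.2,rotation=[180,0,99.9])
robot.pause(.2)
pickle.dump(cal('wrist'),open('f1.pkl','wb'))
im=robot.grab_frame('wrist');cv2.imwrite('pics/f1.png',im)
im=robot.grab_frame('side');cv2.imwrite('pics/f1s.png',im);crop(im,'pics/f1sc.png',240,80,400,240,4)
cv2.imwrite('pics/f1e.png',robot.grab_frame('scene'))
o=robot.observe();print(o['time'],o['ft_force'])
print(proj(L('side'),[knob(t) for t in (0,.1,.2)]),proj(L('f1'),[knob(t) for t in (0,.1,.2)]))
E
```

```text
37.4917 [ 0.25061762 -0.2562035  -0.6014488 ]
[[302.41126652 149.82800184]
 [299.47951333 150.62613141]
 [296.62646529 151.65044812]] [[252.22180669  69.15416062]
 [237.76562819  69.39096378]
 [224.23654994  69.79673971]]
```

View pics/f1.png

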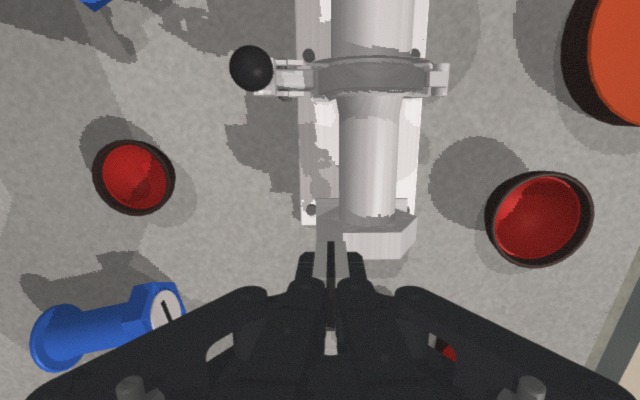

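View pics/f1sc.png

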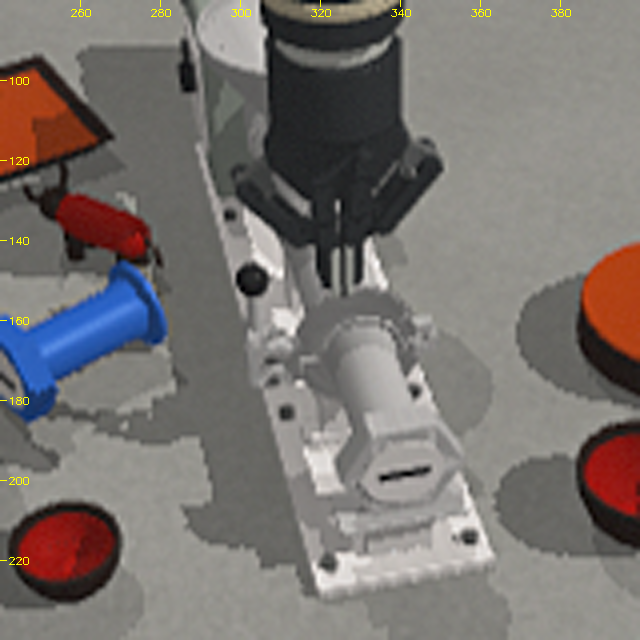

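View pics/f1e.png

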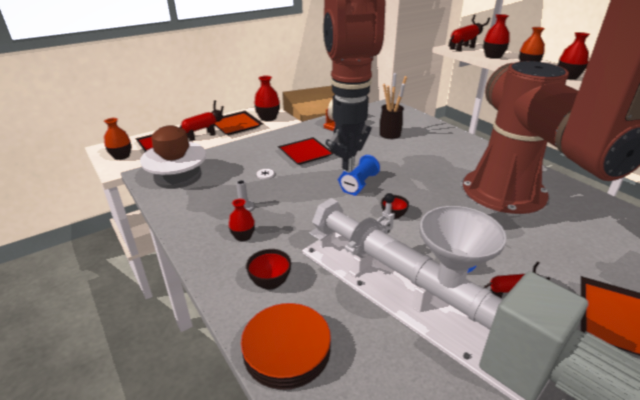

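```bash
python3 - <<'E'
from lev import *
c=L('f1'); im=cv2.imread('pics/f1.png')
for y,R,n in ((-.110,.0439,7),(-.132,.0439,7)):
    t=np.linspace(0,2*np.pi,n); q=proj(c,T(S,.098,np.c_[R*np.cos(t),y+0*t,R*np.sin(t)])); cv2.polylines(im,[(q*16).astype(int)],False,(0,255,0),1,cv2.LINE_AA,4)
t=np.linspace(0,np.pi,40)
for th,col in ((0,(0,255,0)),(.06,(255,0,255))):
  for y in(-.012,.012):
    x=.046*np.cos(t)-.054; z=.046*np.sin(t); X=x*np.cos(th)+z*np.sin(th)+.054; Z=-x*np.sin(th)+z*np.cos(th)
    q=proj(c,T(S,.1,np.c_[X,y+0*t,Z])); cv2.polylines(im,[(q*16).astype(int)],False,col,1,cv2.LINE_AA,4)
crop(im,'pics/f1o.png',220,20,470,270,3)
crop(cv2.imread('pics/f1.png'),'pics/f1z.png',230,30,460,120,3)
E
```

```text
(no output)
```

View pics/f1o.png

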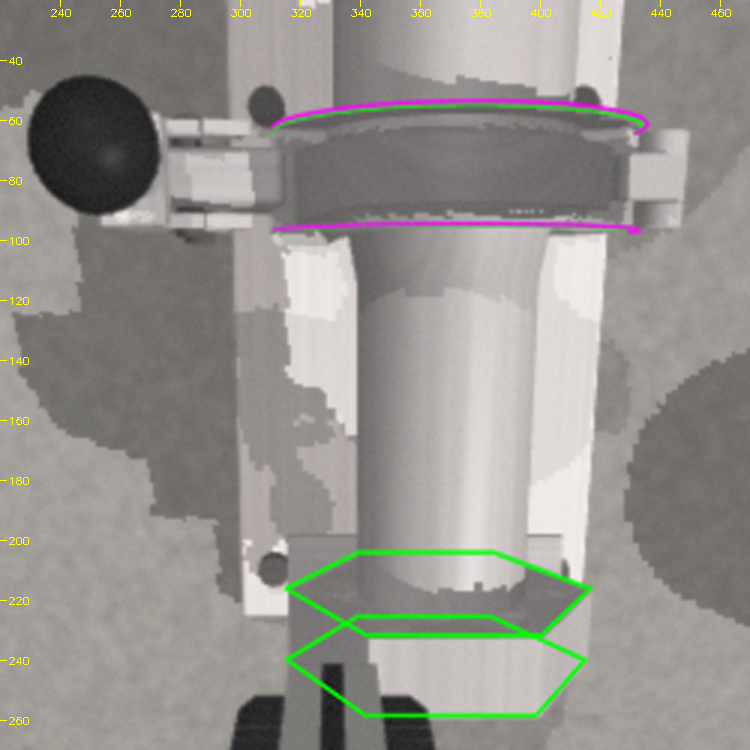

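View pics/f1z.png

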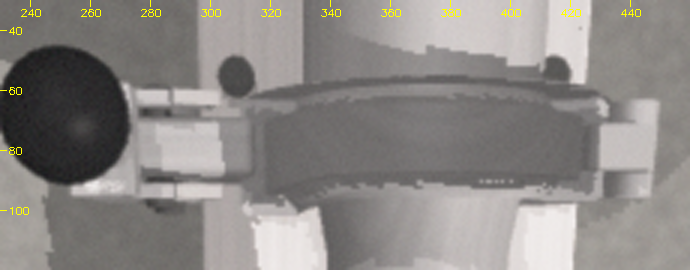

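```bash
python3 -c "
from h import *
robot.job_done(); print(robot.observe()['time'])"
```

```text
the job is handed in; nothing more can be done
the job is handed in; nothing more can be done
```

The nozzle is seated, the clamp is shut and the latch lever is upright. I handed the job in at about 37.5 s; no verdict was reported.

I gripped the grey nozzle, lowered its flange into the clamp's lower half, then swung and pressed the upper half shut. My first grip on the latch ball slipped off at about 0.85 rad. I then pushed the lever the rest of the way from outside with closed fingers. It first resisted with roughly 15–20 N near 0.8 rad, then moved freely.

Last checks:
- **Nozzle:** its nut matches the seated model within about 1 mm in the wrist view. The flange is hidden under the clamp, so I could not check it after shutting.
- **Clamp:** the fingertip stopped at 113 mm when pressing the ear, which is the shut height. The image overlay could not tell 0 from 0.06 rad, so the press is the main evidence.
- **Latch:** the ball is within about 1.5 pixels of its upright position, about 0.01 rad.
- **Surroundings:** the pottery and spare parts look unmoved in the scene view (I did not measure them), and the gripper was clear of everything at hand-in.

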